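Rock the cell sorter's gate over and feed the waiting cells

TASK

The seesaw gate of the battery-cell sorter is tipped towards one tray. Press down the raised red pad with a fingertip to rock the gate over to the other side, then push both blue cells along the ledge into the slot so that they roll down into the other tray. Do not pick the cells up, leave the gate tipped that way, and leave everything else on the bench alone.

Things in the scene. Friction and masses are not known exactly. Their poses are not given: they have to be found in the camera images.
- sorter: The cell sorter, fixed to the bench; base plate 300 x 440 x 6 mm. Origin: centre of its underside, on the bench. Its x runs from the red pads (front) to the brass weight (back), y to its left (the ledge side), z up; its yaw varies by 20 degrees. Cells pushed off the ledge drop through the slot at its centre onto the orange gate and roll by a chute into the left or right tray.
- ledge_end (a point): Middle of the top edge of the 3 mm lip at the outer end of the ledge: x = 0, y = 126 of the sorter, 138 mm above the bench. Ledge: 80 mm wide along x; surface 135 mm above the bench at the lip, rising evenly to 140 mm at the slot (y = 20). Side rims at x = +-36 stand 6 mm above the surface. Outside the lip (y above 128) only the left tray stands below, walls up to 76 mm: fingers fit there.
- slot (a point): Centre of the slot's mouth, x = y = 0 of the sorter, 140 mm above the bench (ledge level). The slot is 38 mm wide (y = -19 to 19) and 70 mm long in x. Its end walls (x = +-36) reach 163 mm, the backstop at y = -20 reaches 185 mm, two posts beside it (x = +-42, y = -18) 169 mm above the bench.
- gate (a joint): Tilt of the orange seesaw gate about the sorter's x axis, rad. Stops at -0.28 and +0.28. Positive: left side raised, parts go down to the right tray, right pad is low. Negative: right side raised, parts go to the left tray. The brass weight makes it tip over centre: pressing the raised pad takes about 1 N, and once past level it falls to the other stop by itself. Starts at either stop.
- pad_left (a point): Centre of the upper face of the left red pad (disc 34 mm across) on the gate's front rocker, at x = -128, y = +58 of the sorter, about 114 mm above the bench when raised and 82 mm when low; nothing stands above it.
- pad_right (a point): The same for the right red pad, at x = -128, y = -58 of the sorter.
- cell_a: Blue battery cell, 26 mm diameter, 65 mm long, about 90 g, lying on the ledge with its length along the sorter's x; the inner one, nearer the slot (about y = 90 of the sorter at the start). Origin: on its skin, at mid-length, lowest point at the start; its x is the cell's axis. It rolls freely.
- cell_b: The same cell, the outer one, against the lip (about y = 116 of the sorter, touching cell_a). Pushing it towards the slot with something 9 to 15 mm above the ledge surface pushes both.
- cell_a_mid (a point): Centre of cell_a, on its axis; about 149 mm above the bench at the start.
- cell_b_mid (a point): Centre of cell_b, on its axis; about 148 mm above the bench at the start.
- tray_left (a point): Centre of the inner floor of the left (yellow) tray, 9 mm above the bench, inside 86 mm along x and 88 mm along y; axes as the sorter.
- tray_right (a point): The same for the right (white) tray.
- spare_cell: Green spare cell, 26 mm diameter, 65 mm tall, loose, standing upright on the sorter's base plate at its front left. Origin: centre of its foot. Leave alone.
- screwdriver: Screwdriver, 150 mm long, lying on the sorter's base plate at its front right. Leave alone.
- circuit_board: Green circuit board, 150 x 100 x 18 mm, left of the sorter. Leave alone.
- multimeter: Yellow multimeter, 170 x 85 x 48 mm, left of the sorter. Leave alone.
- contact_cleaner_jar: Small jar, 60 mm across, 75 mm tall, left of the sorter. Leave alone.
- solder_reel: Grey reel, 60 mm across, 44 mm high, on the right. Leave alone.
- component_box: Grey divided box, 160 x 110 x 45 mm, right of the sorter. Leave alone.
There are look-alikes about, which are no part of the job. What is shaped like the cell_b but brown is not meant.

How it is judged:
By the outcome, as a careful person would: the job done as asked, in the order asked, and still so for the second after the job is handed in, with the robot touching nothing.
It also fails if it takes over 42 s, if anything falls off the work surface, if the arm or the gripper's body presses on something with over 40 N, if the wrist force passes 120 N, or if a joint passes its speed limit or range.

ROBOT

A 7-joint arm with a two-finger parallel gripper is mounted at the origin on the work surface. World frame = base frame: x ahead of the robot, y to its left, z up, the work surface at z = 0. Lengths are in mm, angles in rad, forces in N, time in s.
With the tool pointing down it reaches from about 425 to 975 mm from the base axis. Payload 16.7 kg.
Tool frame: the origin (TCP) lies midway between the tips of the shut fingers; the grasp point (between the pads) lies 19 mm behind it; z points along the fingers, y is the direction in which the jaws open and shut (so a half turn about z gives the same grasp; the last joint's range is limited). The gripper opens to 85 mm and grips with 20 to 120 N. Pads are 22 mm wide; open, the fingers measure 114 mm over their backs; the gripper's body (76 mm by 85 mm) begins 54 mm behind the grasp point. The pads swing forward as they close: fully open they stand 13 mm farther back than shut.
Start: joints at [-1.464, 0.426, 0.074, 1.606, -0.034, 1.111, -0.067], TCP at [170.795, 652.997, 231.302] pointing down, gripper open.
Joint ranges: [-2.85, 2.85], [-0.5, 2.14], [-1.23, 1.37], [0.21, 2.46], [-1.02, 4.16], [0.16, 2.05], [-2.73, 2.73]. Speed limits (rad/s): [1.89, 1.89, 2.39, 2.39, 3.01, 3.01, 3.01].

INTERFACE

Orientations are given as a rotation vector (axis times angle).
In Python, from cell import r, eyes, order gives the robot as it stands.
- The arm moves only by the tool carry_out, never from a script. Its argument "motion" is a list of rows, each an object of numbers: "hand": the opening, from 0 (shut) to 1 (fully open); "tx", "ty", "tz": the shift along the tool's x, y, z in units of 30 mm (1.0 is 30 mm); "twist": the turn about the tool's z in units of 6 degrees (1.0 is 6 degrees). In form: [{"hand": .., "tx": .., "ty": .., "tz": .., "twist": ..}, ...]. A call has 1 to 12 rows; each row shifts and turns the pose as measured when the row begins, along the tool's axes as they then stand; what a row does not reach is not made up. A row lasts 1/8 s, in which the tool goes at most 62.5 mm and 10.7 degrees, less where a joint would pass 70% of its speed; a pose out of reach is approached as far as the arm can. A call is refused whole if a number of a shift passes 1 or a number of a turn 1, either way. A call with a gripper value outside its range is refused whole. The fingers move at their own pace and stop on an object; "squeeze" is the grip in N (left out, the last holds). Time passes only in rows, so rows that do not move let the fingers close. It gives the time, the measured TCP pose, the force and the opening at its end, in the units of the state.
- r.get_state(): the state, without advancing time (a new reading comes with each control period).
- eyes.read_camera(name): name is "side" or "top"; returns a dict with "pixels" (384x512x3 uint8, blue, green, red), "range_z" (384x512 float32, mm along the optical axis (not along the pixel's ray), 0 where there is no reading), "K" (3x3 intrinsics, pixels), "distortion" ([k1, k2, p1, p2, k3] as OpenCV has them; the pictures are not rectified), "extrinsics" (4x4, takes a point from world to camera coordinates). Camera axes: x right, y down, z forward; pixel columns grow to the right and rows downward; lengths in mm; the calibration is good to about 2 mm. A picture is of the moment at which its call begins.
- order.sign_off(): hands the job in, once; it reports no verdict.
The state is a dict: "t": time; "joints": joint angles; "joint_velocities": joint speeds; "joint_efforts": joint torques, N m; "eef_pos": TCP position; "orientation": TCP orientation; "force": force on the tool from outside, world axes, zero at the start; "wrist_torque": the same for the moment, N m; "grip_width": finger opening in mm.
Only numpy, scipy, OpenCV 4.12 (cv2) and the standard library are available. Lean on these libraries where they do the work, as an engineer would, in place of code of your own. Each camera call takes 0.05 s, during which the arm holds its last target. There are 200 camera calls.

## Working session

There is one attempt and no reset: what is moved stays moved. The work goes in short steps, Python scripts to look and compute and a tool call to move; the robot and the scene stay as the last step left them, time stands still between calls to the robot, and variables do not carry over. Pictures are saved under pics/ and viewed, about 8 in all and at most 12, crops included, and the job is handed in when it is done.

Besides the shell and the picture viewer there is one more tool, called as name([rows], argument=value, ...), one row to a line, values as JSON. carry_out: Moves the arm, as the interface text tells. Its arguments: {"type":"object","properties":{"motion":{"type":"array"},"squeeze":{"type":"number"}},"required":["motion"]}

```bash
mkdir -p pics; ls; cat > h.py <<'E'
import numpy as np, cv2
from cell import r, eyes, order
def cam(n):
    c=eyes.read_camera(n); return c
def world(c,u,v,z=None):
    K=np.array(c["K"],float);d=np.array(c["distortion"],float);T=np.array(c["extrinsics"],float)
    p=cv2.undistortPoints(np.array([[[u,v]]],float),K,d)[0,0]
    R=T[:3,:3];t=T[:3,3]
    if z is None:
        Z=c["range_z"][int(round(v)),int(round(u))]
        return R.T@(np.array([p[0]*Z,p[1]*Z,Z])-t)
    o=-R.T@t; q=R.T@np.array([p[0],p[1],1]); return o+q*(z-o[2])/q[2]
def cloud(c):
    H,W=c["range_z"].shape
    u,v=np.meshgrid(np.arange(W),np.arange(H))
    K=np.array(c["K"],float);d=np.array(c["distortion"],float);T=np.array(c["extrinsics"],float)
    p=cv2.undistortPoints(np.stack([u,v],-1).reshape(-1,1,2).astype(float),K,d).reshape(H,W,2)
    Z=c["range_z"][...,None]
    P=np.concatenate([p*Z,Z],-1)
    return (P-T[:3,3])@T[:3,:3]
def proj(c,P):
    T=np.array(c["extrinsics"],float)
    return cv2.projectPoints(np.array(P,float).reshape(-1,1,3),cv2.Rodrigues(T[:3,:3])[0],T[:3,3],np.array(c["K"],float),np.array(c["distortion"],float))[0].reshape(-1,2)
E
python3 - <<'E'
from h import *
for n in("top","side"):
    c=cam(n); cv2.imwrite(f"pics/{n}1.png",c["pixels"]); np.savez(f"{n}1.npz",**{k:np.array(v) for k,v in c.items()})
    T=np.array(c["extrinsics"]);print(n,-T[:3,:3].T@T[:3,3])
s=r.get_state();print({k:np.round(v,3) for k,v in s.items()})
E
```

```text
pics
top [ 415.61247669   -8.67741069 1329.25787944]
side [ -79.12729611  921.02456211 1086.64655252]
{'t': np.float64(0.1), 'joints': array([-1.464,  0.427,  0.074,  1.607, -0.034,  1.111, -0.067]), 'joint_velocities': array([-0.001, -0.001, -0.   , -0.001, -0.   , -0.001, -0.   ]), 'joint_efforts': array([ 7.0000e-03, -9.5153e+01,  3.7710e+00, -4.6441e+01,  2.0000e-02,
        6.0000e-03, -0.0000e+00]), 'eef_pos': array([170.724, 652.673, 230.701]), 'orientation': array([-4.010e-01, -3.116e+00,  2.000e-03]), 'force': array([ 0.289,  0.385, -0.175]), 'wrist_torque': array([ 0.008,  0.001, -0.05 ]), 'grip_width': np.float64(85.442)}
```

View pics/top1.png

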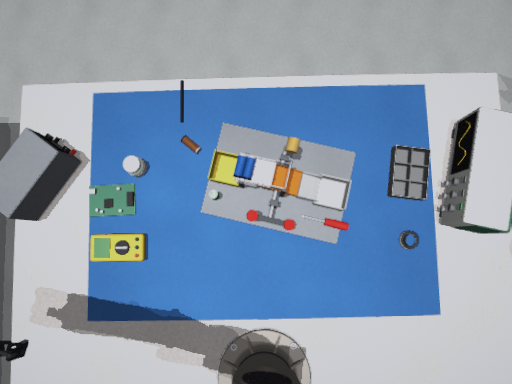

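View pics/side1.png

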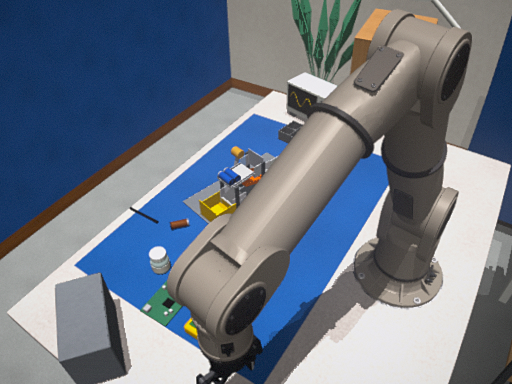

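```bash
cat > fit.py <<'E'
from h import *
from scipy.optimize import least_squares
c=dict(np.load("top1.npz")); P=cloud(c); px=c["pixels"].astype(int)
hsv=cv2.cvtColor(c["pixels"],cv2.COLOR_BGR2HSV)
# base plate: grey, height ~6
m=(abs(P[...,2]-6)<3)&(hsv[...,1]<60)&(hsv[...,2]>60)
m[:110]=0;m[250:]=0;m[:,:190]=0;m[:,370:]=0
q=P[m][:,:2]; print("plate",m.sum(),np.median(P[m][:,2]))
rc=cv2.minAreaRect(q.astype(np.float32)); print(rc)
red=((hsv[...,0]<8)|(hsv[...,0]>172))&(hsv[...,1]>150)&(hsv[...,2]>90)
red[:200]=0;red[235:]=0;red[:,:240]=0;red[:,300:]=0
n,l,s,cc=cv2.connectedComponentsWithStats(red.astype(np.uint8))
for i in range(1,n):
    if s[i,4]>15: print("pad px",cc[i],s[i,4],np.median(P[l==i],0))
hb=(abs(hsv[...,0]-110)<15)&(hsv[...,1]>150)&(P[...,2]>125)
hb[:,:200]=0;hb[:,350:]=0
print("blue",hb.sum(),np.median(P[hb],0),P[hb][:,2].max())
E
python3 fit.py
python3 - <<'E'
import cv2
a=cv2.imread('pics/top1.png')[110:255,175:375]
cv2.imwrite('pics/crop1.png',cv2.resize(a,None,fx=4,fy=4,interpolation=cv2.INTER_CUBIC))
E
```

```text
plate 4838 6.819845612011192
((595.7528076171875, -59.22380065917969), (449.96771240234375, 301.76654052734375), 75.46590423583984)
pad px [252.02173913 215.31521739] 92 [483.76279093  23.82680496 117.39199596]
pad px [288.625      224.39772727] 88 [456.56620628 -83.62417658  84.92507624]
blue 15 [595.19234963  43.11094657 159.53386163] 165.35880373285613
```

View pics/crop1.png

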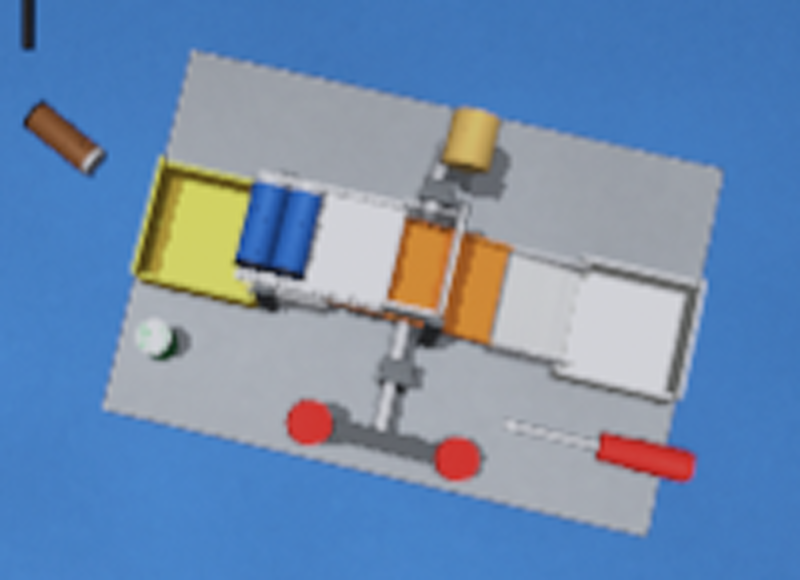

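```bash
cat > fit2.py <<'E'
from h import *
from scipy.spatial.transform import Rotation as Ro
c=dict(np.load("top1.npz"))
cr=np.array([(193,50),(722,168),(645,535),(103,408)])/4+[174.6,109.6]
W=np.array([world(c,*p,z=6) for p in cr])[:,:2]
M=np.array([(150,220),(150,-220),(-150,-220),(-150,220)],float)
print(np.linalg.norm(W-np.roll(W,-1,0),axis=1))
o=W.mean(0);D=W-o
a=np.arctan2((M[:,0]*D[:,1]-M[:,1]*D[:,0]).sum(),(M*D).sum())
print("o",o,"yaw",np.degrees(a)); np.save("pose.npy",[*o,a])
R=np.array([[np.cos(a),-np.sin(a)],[np.sin(a),np.cos(a)]]); print((W-(M@R.T+o)).round(1))
for n,p in dict(padL=(-128,58,114),padR=(-128,-58,82),b=(0,116,161),a=(0,90,162),lip=(0,126,138),back=(0,-20,185),padL56=(-128,54,114)).items():
    w=R@p[:2]+o; print(n,w.round(1),"crop",((proj(c,[*w,p[2]])[0]-[174.6,109.6])*4).round(0))
E
python3 fit2.py
cat > go.py <<'E'
import sys
from h import *
from scipy.spatial.transform import Rotation as Ro
ox,oy,a=np.load("pose.npy"); R=np.array([[np.cos(a),-np.sin(a)],[np.sin(a),np.cos(a)]])
def rep(*pts):
    s=r.get_state();T=Ro.from_rotvec(s["orientation"]).as_matrix();p=s["eef_pos"]
    q=R.T@(p[:2]-[ox,oy]);ty=R.T@T[:2,1]
    print("t",round(s["t"],2),"sorter xyz",q.round(1),p[2].round(1),"tooly ang in sorter",np.degrees(np.arctan2(ty[1],ty[0])).round(1),"j",np.round(s["joints"],2),"F",np.round(s["force"],1),"w",round(s["grip_width"],1))
    for x in pts:
        g=np.array([*(R@x[:2]+[ox,oy]),x[2]]); print(x,"world",g.round(0),"tool units",(T.T@(g-p)/30).round(2))
if __name__=="__main__": rep(*[tuple(map(float,x.split(","))) for x in sys.argv[1:]])
E
python3 go.py -- 2>/dev/null || python3 go.py "-128,56,150" "-128,56,114" "0,150,200"
```

```text
[436.87576559 299.57910367 437.51216654 298.67554788]
o [594.98746784 -58.87016628] yaw -14.369770530517796
[[-1.1 -1.5]
 [ 0.2  1.4]
 [ 0.6  1.3]
 [ 0.3 -1.2]]
padL [485.4  29.1] crop [302. 420.]
padR [456.6 -83.3] crop [456. 458.]
b [623.8  53.5] crop [262. 221.]
a [617.3  28.3] crop [298. 229.]
lip [626.3  63.2] crop [250. 224.]
back [590.  -78.2] crop [452. 259.]
padL56 [484.4  25.2] crop [308. 421.]
t 0.1 sorter xyz [-587.6  584. ] 230.7 tooly ang in sorter 89.7 j [-1.46  0.43  0.07  1.61 -0.03  1.11 -0.07] F [ 0.3  0.4 -0.2] w 85.4
(-128.0, 56.0, 150.0) world [485.  27. 150.] tool units [-15.41 -17.52   2.71]
(-128.0, 56.0, 114.0) world [485.  27. 114.] tool units [-15.41 -17.52   3.91]
(0.0, 150.0, 200.0) world [632.  86. 200.] tool units [-19.66 -14.37   1.04]
```

Look-alikes: blue cells at px (240,166) and (249,168), against a brown one at (190,144). Red: raised left pad at (252,215), 117 mm high; low right pad at (288,224); screwdriver handle at (337,225). The crop confirms the blue pair is on the ledge and the left pad is raised, so I'll press the left pad.

carry_out([
  {"hand":0,"tx":-1,"ty":-0.6,"tz":0,"twist":0},
  {"hand":0,"tx":-1,"ty":-0.6,"tz":0,"twist":0},
  {"hand":0,"tx":-1,"ty":-0.6,"tz":0,"twist":0},
  {"hand":0,"tx":-1,"ty":-0.6,"tz":0,"twist":0},
  {"hand":0,"tx":-1,"ty":-0.6,"tz":0,"twist":0},
  {"hand":0,"tx":-1,"ty":-0.6,"tz":0,"twist":0},
  {"hand":0,"tx":-1,"ty":-0.6,"tz":0,"twist":0},
  {"hand":0,"tx":-1,"ty":-0.6,"tz":0,"twist":0},
], squeeze=20)

```text
t: 1.1
eef_pos: [369.2, 447.1, 227.9]
orientation: [-0.392, -3.115, 0.009]
force: [0.8, 0.5, -0.3]
grip_width: -0.1
```

```bash
python3 go.py "-128,56,150" "0,150,200"
```

```text
t 1.1 sorter xyz [-344.3  434.1] 227.9 tooly ang in sorter 90.0 j [-1.13  0.28  0.17  1.83 -0.05  1.04  0.38] F [ 0.8  0.5 -0.3] w -0.1
(-128.0, 56.0, 150.0) world [485.  27. 150.] tool units [ -7.21 -12.59   2.66]
(0.0, 150.0, 200.0) world [632.  86. 200.] tool units [-11.48  -9.47   0.97]
```

carry_out([
  {"hand":0,"tx":-0.8,"ty":-1,"tz":0,"twist":0},
  {"hand":0,"tx":-0.8,"ty":-1,"tz":0,"twist":0},
  {"hand":0,"tx":-0.8,"ty":-1,"tz":0,"twist":0},
  {"hand":0,"tx":-0.8,"ty":-1,"tz":0,"twist":0},
  {"hand":0,"tx":-0.8,"ty":-1,"tz":0,"twist":0},
  {"hand":0,"tx":-0.8,"ty":-1,"tz":0,"twist":0},
  {"hand":0,"tx":-0.8,"ty":-1,"tz":0,"twist":0},
  {"hand":0,"tx":-0.8,"ty":-1,"tz":0,"twist":0},
  {"hand":0,"tx":-0.8,"ty":-1,"tz":0,"twist":0},
  {"hand":0,"tx":0,"ty":-1,"tz":0,"twist":0},
  {"hand":0,"tx":0,"ty":-1,"tz":0,"twist":0},
])

```text
t: 2.48
eef_pos: [500.0, 59.5, 227.8]
orientation: [-0.395, -3.112, 0.014]
force: [1.2, -0.1, -0.7]
grip_width: -0.3
```

```bash
python3 go.py "-128,56,150" "0,150,200"
```

```text
t 2.48 sorter xyz [-121.4   91.1] 227.8 tooly ang in sorter 89.9 j [-0.62  0.15  0.41  2.   -0.06  1.01  1.14] F [ 1.2 -0.1 -0.7] w -0.3
(-128.0, 56.0, 150.0) world [485.  27. 150.] tool units [ 0.21 -1.15  2.6 ]
(0.0, 150.0, 200.0) world [632.  86. 200.] tool units [-4.05  1.98  0.89]
```

carry_out([
  {"hand":0,"tx":0.1,"ty":-0.55,"tz":0.6,"twist":0},
  {"hand":0,"tx":0.1,"ty":-0.5,"tz":0.6,"twist":0},
  {"hand":0,"tx":0,"ty":0,"tz":0.6,"twist":0},
  {"hand":0,"tx":0,"ty":0,"tz":0.6,"twist":0},
  {"hand":0,"tx":0,"ty":0,"tz":0.3,"twist":0},
  {"hand":0,"tx":0,"ty":0,"tz":0,"twist":0},
])

```text
t: 3.22
eef_pos: [484.2, 26.0, 144.8]
orientation: [-0.401, -3.111, 0.014]
force: [-0.4, 0.7, 0.6]
grip_width: -0.1
```

```bash
python3 go.py "-128,56,92" "0,150,200"
```

```text
t 3.23 sorter xyz [-128.3   54.7] 144.8 tooly ang in sorter 89.7 j [-0.55  0.24  0.42  2.12 -0.12  0.81  1.25] F [-0.4  0.7  0.6] w -0.1
(-128.0, 56.0, 92.0) world [485.  27.  92.] tool units [-0.02  0.06  1.76]
(0.0, 150.0, 200.0) world [632.  86. 200.] tool units [-4.25  3.18 -1.89]
```

Press to about 90 mm, hold, and back off upward.

carry_out([
  {"hand":0,"tx":0,"ty":0.1,"tz":0.4,"twist":0},
  {"hand":0,"tx":0,"ty":0,"tz":0.4,"twist":0},
  {"hand":0,"tx":0,"ty":0,"tz":0.3,"twist":0},
  {"hand":0,"tx":0,"ty":0,"tz":0.3,"twist":0},
  {"hand":0,"tx":0,"ty":0,"tz":0.3,"twist":0},
  {"hand":0,"tx":0,"ty":0,"tz":0.2,"twist":0},
  {"hand":0,"tx":0,"ty":0,"tz":0,"twist":0},
])

```text
t: 4.1
eef_pos: [485.5, 29.0, 84.6]
orientation: [-0.401, -3.112, 0.013]
force: [-0.7, -1.0, -0.5]
grip_width: 0.4
```

```bash
python3 - <<'E'
from h import *
from go import rep
c=cam("top");P=cloud(c);hsv=cv2.cvtColor(c["pixels"],cv2.COLOR_BGR2HSV)
print("padR",P[222:227,286:291].reshape(-1,3).mean(0).round(1)); rep((0,150,215))
E
```

```text
padR [455.8 -79.3 117.1]
t 4.15 sorter xyz [-127.9   58. ] 84.8 tooly ang in sorter 89.7 j [-0.52  0.34  0.38  2.16 -0.19  0.67  1.31] F [-0.2 -0.6 -0.8] w 0.2
(0, 150, 215) world [632.  86. 215.] tool units [-4.24  3.05 -4.38]
```

Right pad now reads 117 mm, so the gate is over. Next I lift away while twisting 90° so the flat side of the shut fingers does the pushing.

carry_out([
  {"hand":0,"tx":0,"ty":0,"tz":-0.6,"twist":0},
  {"hand":0,"tx":0,"ty":0,"tz":-0.8,"twist":1},
  {"hand":0,"tx":0,"ty":0,"tz":-0.8,"twist":1},
  {"hand":0,"tx":0,"ty":0,"tz":-0.8,"twist":1},
  {"hand":0,"tx":0,"ty":0,"tz":-0.8,"twist":1},
  {"hand":0,"tx":0,"ty":0,"tz":-0.7,"twist":1},
  {"hand":0,"tx":0,"ty":0,"tz":-0.2,"twist":1},
  {"hand":0,"tx":0,"ty":0,"tz":0,"twist":1},
  {"hand":0,"tx":0,"ty":0,"tz":0,"twist":1},
  {"hand":0,"tx":0,"ty":0,"tz":0,"twist":1},
  {"hand":0,"tx":0,"ty":0,"tz":0,"twist":1},
  {"hand":0,"tx":0,"ty":0,"tz":0,"twist":1},
])

```text
t: 5.65
eef_pos: [485.7, 29.5, 233.9]
orientation: [2.078, 2.354, -0.006]
force: [0.4, 0.2, 0.3]
grip_width: -0.3
```

```bash
python3 go.py "0,158,200"
```

```text
t 5.65 sorter xyz [-127.8   58.5] 233.9 tooly ang in sorter 21.5 j [-0.75  0.12  0.61  2.04 -0.07  1.01  0.02] F [0.4 0.2 0.3] w -0.3
(0.0, 158.0, 200.0) world [634.  94. 200.] tool units [1.53 5.18 1.11]
```

carry_out([
  {"hand":0,"tx":0,"ty":0,"tz":0,"twist":1},
  {"hand":0,"tx":0,"ty":0,"tz":0,"twist":1},
  {"hand":0,"tx":0,"ty":0,"tz":0,"twist":1},
  {"hand":0,"tx":0,"ty":0,"tz":0,"twist":0.6},
  {"hand":0,"tx":0.7,"ty":0.8,"tz":0,"twist":0},
  {"hand":0,"tx":0.7,"ty":0.8,"tz":0,"twist":0},
  {"hand":0,"tx":0.7,"ty":0.8,"tz":0,"twist":0},
  {"hand":0,"tx":0.6,"ty":0.8,"tz":0,"twist":0},
])

```text
t: 6.65
eef_pos: [601.2, 83.0, 236.6]
orientation: [-2.499, -1.904, -0.002]
force: [0.9, 0.8, 0.9]
grip_width: 0.1
```

```bash
python3 go.py "0,158,200" "0,150,146"
```

```text
t 6.65 sorter xyz [-29.2 139. ] 236.6 tooly ang in sorter -1.0 j [-0.72  0.35  0.62  1.79 -0.23  1.07 -0.3 ] F [0.9 0.8 0.9] w 0.1
(0.0, 158.0, 200.0) world [634.  94. 200.] tool units [0.65 0.96 1.22]
(0.0, 150.0, 146.0) world [632.  86. 146.] tool units [0.38 0.96 3.02]
```

carry_out([
  {"hand":0,"tx":0.5,"ty":0.5,"tz":0,"twist":-0.17},
  {"hand":0,"tx":0.2,"ty":0.4,"tz":0.5,"twist":0},
  {"hand":0,"tx":0,"ty":0.1,"tz":0.7,"twist":0},
  {"hand":0,"tx":0,"ty":0,"tz":0.7,"twist":0},
  {"hand":0,"tx":0,"ty":0,"tz":0.6,"twist":0},
  {"hand":0,"tx":0,"ty":0,"tz":0.3,"twist":0},
  {"hand":0,"tx":0,"ty":0,"tz":0,"twist":0},
])

```text
t: 7.52
eef_pos: [636.5, 96.1, 148.4]
orientation: [-2.481, -1.927, -0.0]
force: [-0.3, -0.2, 0.0]
grip_width: 0.0
```

```bash
python3 go.py "0,140,147" "0,70,149" "0,30,151"
```

```text
t 7.53 sorter xyz [  1.7 160.4] 148.4 tooly ang in sorter 0.0 j [-0.66  0.51  0.56  1.78 -0.32  0.94 -0.22] F [-0.3 -0.2  0. ] w 0.0
(0.0, 140.0, 147.0) world [630.  77. 147.] tool units [-0.68 -0.06  0.05]
(0.0, 70.0, 149.0) world [612.   9. 149.] tool units [-3.01 -0.06 -0.02]
(0.0, 30.0, 151.0) world [602. -30. 151.] tool units [-4.35 -0.06 -0.09]
```

carry_out([
  {"hand":0,"tx":-0.3,"ty":-0.05,"tz":0.04,"twist":0},
  {"hand":0,"tx":-0.3,"ty":0,"tz":0,"twist":0},
  {"hand":0,"tx":-0.25,"ty":0,"tz":0,"twist":0},
  {"hand":0,"tx":-0.25,"ty":0,"tz":-0.01,"twist":0},
  {"hand":0,"tx":-0.25,"ty":0,"tz":-0.02,"twist":0},
  {"hand":0,"tx":-0.25,"ty":0,"tz":-0.02,"twist":0},
  {"hand":0,"tx":-0.25,"ty":0,"tz":-0.02,"twist":0},
  {"hand":0,"tx":-0.25,"ty":0,"tz":-0.02,"twist":0},
])

```text
t: 8.52
eef_pos: [620.9, 33.3, 153.5]
orientation: [2.479, 1.928, 0.012]
force: [1.1, 7.4, 11.1]
grip_width: 0.3
```

```bash
cat > look.py <<'E'
import sys
from h import *
from go import rep
n=sys.argv[1]; c=cam("top"); rep((0,70,149),(0,30,151))
cv2.imwrite(f"pics/{n}.png",cv2.resize(c["pixels"][110:255,175:375],None,fx=3,fy=3,interpolation=cv2.INTER_CUBIC))
s=cam("side")["pixels"][130:240,170:300]; cv2.imwrite(f"pics/{n}s.png",cv2.resize(s,None,fx=4,fy=4,interpolation=cv2.INTER_CUBIC))
E
python3 look.py p2
```

```text
t 8.57 sorter xyz [ 2.4 94.6] 153.8 tooly ang in sorter 0.1 j [-0.59  0.47  0.57  1.83 -0.31  0.92 -0.12] F [-0.4  4.8  8.5] w 0.2
(0, 70, 149) world [612.   9. 149.] tool units [-0.82 -0.08  0.16]
(0, 30, 151) world [602. -30. 151.] tool units [-2.15 -0.08  0.08]
```

View pics/p2s.png

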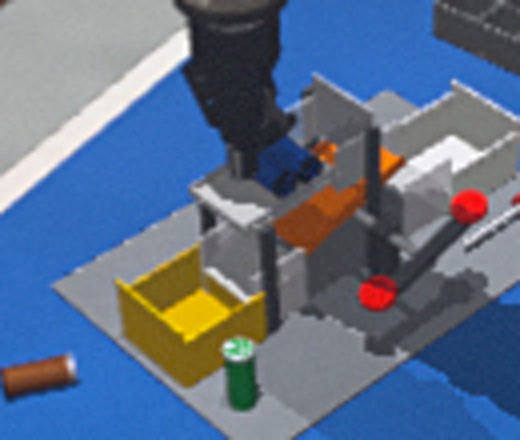

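The cells are on the ledge against the fingers at about crop px (285,165), the gate is tipped left, and the left tray is empty. The rolling cell dragged the tip up about 5 mm, so I'll back off a little, lower it, and push on with a downward bias.

carry_out([
  {"hand":0,"tx":0.12,"ty":-0.08,"tz":0.05,"twist":0},
  {"hand":0,"tx":0,"ty":0,"tz":0.14,"twist":0},
  {"hand":0,"tx":0,"ty":0,"tz":0.04,"twist":0},
])

```text
t: 9.0
eef_pos: [618.6, 35.7, 146.0]
orientation: [2.481, 1.926, 0.01]
force: [-0.2, 0.8, 1.1]
grip_width: 0.2
```

```bash
python3 go.py "0,70,149"
```

```text
t 9.0 sorter xyz [-0.6 97.5] 146.0 tooly ang in sorter 0.0 j [-0.59  0.47  0.57  1.84 -0.32  0.91 -0.13] F [-0.2  0.8  1.1] w 0.2
(0.0, 70.0, 149.0) world [612.   9. 149.] tool units [-0.92  0.02 -0.1 ]
```

carry_out([
  {"hand":0,"tx":-0.25,"ty":0,"tz":0,"twist":0},
  {"hand":0,"tx":-0.25,"ty":0,"tz":0,"twist":0},
  {"hand":0,"tx":-0.25,"ty":0,"tz":0,"twist":0},
])

```text
t: 9.38
eef_pos: [612.6, 12.5, 145.6]
orientation: [2.48, 1.927, 0.009]
force: [1.4, 0.4, 0.8]
grip_width: -0.2
```

```bash
python3 go.py "0,65,149"
```

```text
t 9.38 sorter xyz [-0.7 73.5] 145.6 tooly ang in sorter 0.0 j [-0.56  0.46  0.57  1.86 -0.32  0.9  -0.09] F [1.4 0.4 0.8] w -0.2
(0.0, 65.0, 149.0) world [611.   4. 149.] tool units [-0.28  0.02 -0.12]
```

carry_out([
  {"hand":0,"tx":-0.2,"ty":0.02,"tz":-0.08,"twist":0},
  {"hand":0,"tx":0,"ty":0,"tz":0,"twist":0},
  {"hand":0,"tx":0,"ty":0,"tz":0,"twist":0},
  {"hand":0,"tx":0,"ty":0,"tz":0,"twist":0},
])

```text
t: 9.88
eef_pos: [611.3, 4.9, 148.3]
orientation: [2.482, 1.925, 0.008]
force: [0.2, 0.1, -0.2]
grip_width: -0.3
```

```bash
python3 look.py p3
```

```text
t 9.93 sorter xyz [ 0.  65.9] 148.3 tooly ang in sorter -0.0 j [-0.55  0.46  0.57  1.86 -0.31  0.91 -0.08] F [ 0.7 -0.2 -0.5] w 0.0
(0, 70, 149) world [612.   9. 149.] tool units [ 0.14 -0.   -0.02]
(0, 30, 151) world [602. -30. 151.] tool units [-1.19  0.   -0.1 ]
```

View pics/p3s.png

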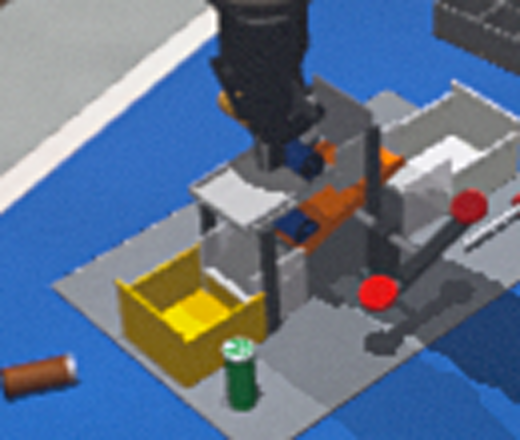

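Cell A has dropped and is on the gate heading left at crop px (295,225); B is still at the fingers at (303,158). I'll wait briefly, then push B.

carry_out([
  {"hand":0,"tx":0,"ty":0,"tz":0,"twist":0},
  {"hand":0,"tx":0,"ty":0,"tz":0,"twist":0},
  {"hand":0,"tx":0,"ty":0,"tz":0,"twist":0},
  {"hand":0,"tx":0,"ty":0,"tz":0,"twist":0},
  {"hand":0,"tx":-0.2,"ty":0,"tz":-0.02,"twist":0},
  {"hand":0,"tx":-0.2,"ty":0,"tz":-0.02,"twist":0},
  {"hand":0,"tx":-0.2,"ty":0,"tz":-0.02,"twist":0},
  {"hand":0,"tx":-0.2,"ty":0,"tz":-0.02,"twist":0},
  {"hand":0,"tx":-0.15,"ty":0,"tz":-0.02,"twist":0},
  {"hand":0,"tx":0,"ty":0,"tz":0,"twist":0},
  {"hand":0,"tx":0,"ty":0,"tz":0,"twist":0},
])

```text
t: 11.35
eef_pos: [603.6, -25.0, 151.4]
orientation: [2.482, 1.924, 0.008]
force: [0.3, -0.2, 0.0]
grip_width: 0.0
```

```bash
python3 look.py p4
```

```text
t 11.4 sorter xyz [-0.1 34.9] 151.4 tooly ang in sorter -0.1 j [-0.51  0.44  0.58  1.87 -0.31  0.91 -0.03] F [ 0.1 -0.1 -0.7] w 0.1
(0, 70, 149) world [612.   9. 149.] tool units [1.17 0.   0.08]
(0, 30, 151) world [602. -30. 151.] tool units [-0.16  0.    0.01]
```

View pics/p4s.png

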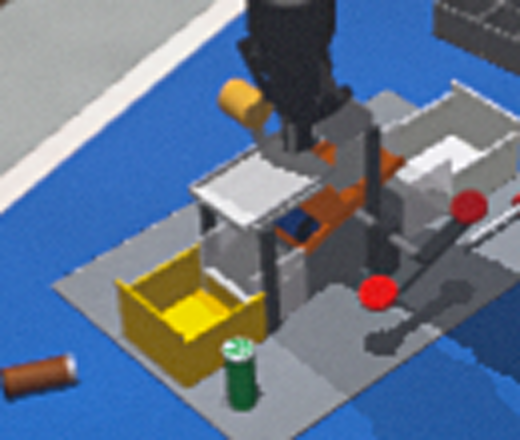

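carry_out([
  {"hand":0,"tx":0.1,"ty":0,"tz":-0.4,"twist":0},
  {"hand":0,"tx":0.1,"ty":0,"tz":-0.7,"twist":0},
  {"hand":0,"tx":0,"ty":0,"tz":-0.9,"twist":0},
  {"hand":0,"tx":0,"ty":-0.5,"tz":-0.9,"twist":0},
  {"hand":0,"tx":0,"ty":-0.9,"tz":-0.2,"twist":0},
  {"hand":0,"tx":0,"ty":-1,"tz":0,"twist":0},
  {"hand":0,"tx":0,"ty":-1,"tz":0,"twist":0},
  {"hand":0,"tx":0,"ty":-1,"tz":0,"twist":0},
])

```text
t: 12.45
eef_pos: [476.1, 15.7, 251.8]
orientation: [2.48, 1.923, 0.013]
force: [0.0, -0.3, -0.4]
grip_width: -0.1
```

```bash
python3 look.py p5; python3 -c "
import cv2,numpy as np
a=cv2.imread('pics/p5.png');b=cv2.imread('pics/p5s.png');b=cv2.resize(b,None,fx=.9,fy=.9)
w=max(a.shape[1],b.shape[1]);cv2.imwrite('pics/p5c.png',np.vstack([cv2.copyMakeBorder(i[:300] if i is a else i[60:360],0,0,0,w-i.shape[1],0) for i in (a,b)]))"
```

```text
t 12.5 sorter xyz [-136.8   42.3] 251.5 tooly ang in sorter -0.0 j [-0.77  0.06  0.63  2.05 -0.04  1.04 -0.37] F [-0.3 -2.1  0.2] w -0.2
(0, 70, 149) world [612.   9. 149.] tool units [0.91 4.54 3.45]
(0, 30, 151) world [602. -30. 151.] tool units [-0.42  4.54  3.37]
```

View pics/p5c.png

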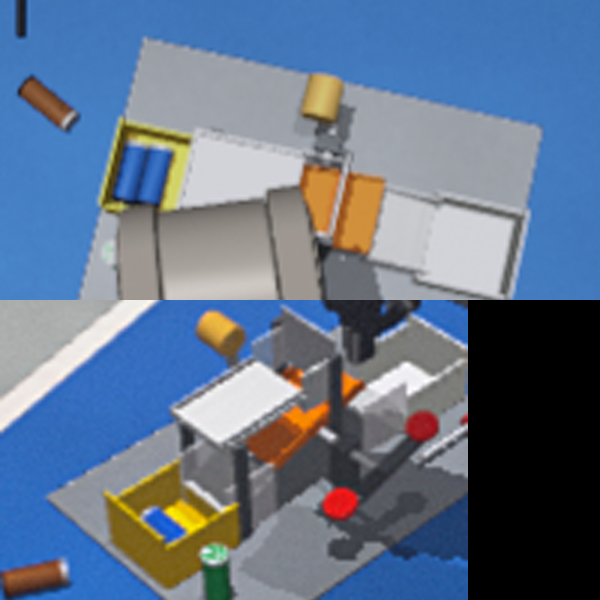

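Both blue cells lie in the yellow tray (top crop px (130,172) and (155,175)). The right pad is still raised, and the spare cell, screwdriver and brown cell have not moved. I'll let it settle briefly and hand in.

carry_out([
  {"hand":0,"tx":0,"ty":0,"tz":-0.3,"twist":0},
  {"hand":0,"tx":0,"ty":0,"tz":0,"twist":0},
  {"hand":0,"tx":0,"ty":0,"tz":0,"twist":0},
  {"hand":0,"tx":0,"ty":0,"tz":0,"twist":0},
])

```text
t: 13.05
eef_pos: [476.7, 15.9, 262.9]
orientation: [2.479, 1.924, 0.016]
force: [-0.1, -0.1, 0.3]
grip_width: -0.4
```

```bash
python3 - <<'E'
from h import *
from go import *
c=cam("top");P=cloud(c);hsv=cv2.cvtColor(c["pixels"],cv2.COLOR_BGR2HSV)
q=(P[...,:2]-[ox,oy])@R
m=(abs(hsv[...,0]-110)<15)&(hsv[...,1]>150)&(P[...,2]>15)&(P[...,2]<60)&(abs(q[...,0])<45)&(abs(q[...,1])<220)
print("blue in sorter",m.sum(),np.median(q[m],0),q[m].min(0),q[m].max(0),np.median(P[m][:,2]))
rep(); print(order.sign_off())
E
```

```text
blue in sorter 21 [-17.49395906 183.88024348] [-30.23331531 158.44832229] [ 24.98466551 207.06863209] 30.64190286799843
t 13.1 sorter xyz [-133.1   43.1] 262.8 tooly ang in sorter -0.0 j [-0.77  0.05  0.63  2.03 -0.03  1.06 -0.37] F [0.2 0.4 0.2] w -0.1
the job is handed in; nothing more can be done
None
```

The job is done and handed in at about 13 s. I pressed the raised left pad with the shut fingertips, which rocked the gate over. I then pushed both blue cells along the ledge into the slot, one after the other, and they rolled down into the left (yellow) tray.

**Last checks:**
- **Cells:** the last top and side pictures show both blue cells in the left tray. A final colour check agreed on the place (sorter y about 158 to 207, about 31 mm high), but it matched only 21 pixels.
- **Gate:** the right pad read 117 mm just after the press, and in the last side picture it is still raised.
- **Robot:** the arm is clear of everything at about 263 mm, with contact forces near zero.
- **Rest of the bench:** the brown cell, green spare cell and screwdriver looked unmoved where visible. In the last pictures the arm or the crop hid part of the spare cell and screwdriver, and I did not re-check the other items outside the crops.

**One thing went differently:** during the first push a rolling cell dragged the fingertip up about 5 mm, with about 13 N of contact force. I backed off, lowered it and continued; the cells stayed on the ledge.

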